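# Prime the refilled syrup pump over the waiting cup

## Robot

A 6-joint arm with a two-finger parallel gripper is mounted at the origin on a cart in front of the work surface, level with it; the furniture and walls round the work are solid. World frame = base frame: x ahead of the robot, y to its left, z up, the work surface at z = 0. Lengths are in m, angles in rad, forces in N, time in s.
With the tool pointing down it reaches from about 0.25 to 0.725 m from the base axis. Payload 4 kg.
Tool frame: the origin (TCP) lies at the very end of the fingers, on their centre line; the grasp point (between the pads) lies 19 mm behind it; z points along the fingers, y is the direction in which the jaws open and shut (so a half turn about z gives the same grasp; the last joint's range is limited). The gripper opens to 85 mm and grips with 20 to 120 N. Pads are 22 mm wide; open, the fingers measure 114 mm over their backs; the gripper's body (76 mm by 85 mm) begins 54 mm behind the grasp point. The pads swing forward as they close: fully open they stand 13 mm farther back than shut.
Start: joints at [1.21, 0.241, 0.005, 1.335, 0, 1.571], TCP at [0.177, 0.468, 0.231] pointing down, gripper open.
Joint ranges: [-2.72, 2.72], [-1.05, 1.87], [-1.09, 1.28], [-1.99, 2.15], [-1.42, 1.44], [-3.14, 3.14]. Speed limits (rad/s): [2.79, 2.79, 3.14, 3.14, 3.14, 3.14].

## Interface

Orientations are given as a rotation vector (axis times angle).
In Python, from rig import robot, eyes gives the robot as it stands.
- The arm moves only by the tool send_rows, never from a script. Its arguments are lists of equal length, an entry for each row: "claw": the closure, from -1 (fully open) to 1 (shut), so that 0 is half open; "linear": the shift along the tool's x, y, z in cm, a list of three; "yaw": the turn about the tool's z in rad. A call has 1 to 10 rows; each row is the pose to reach, as a shift and turn from the pose measured when the call began, along the tool's axes at that moment; what a row does not reach only later rows make up. A row lasts 1/8 s, in which the tool goes at most 62.5 mm and 10.7 degrees, less where a joint would pass 70% of its speed; a pose out of reach is approached as far as the arm can. A call with a gripper value outside its range is refused whole. The fingers move at their own pace and stop on an object; "grip_force" is the grip in N (left out, the last holds). Time passes only in rows, so rows that repeat a pose let the fingers close. It gives the time, the measured TCP pose, the force and the opening at its end, in the units of the state.
- robot.state(): the state, without advancing time (a new reading comes with each control period).
- eyes.snapshot(name): name is "scene" or "top"; returns (picture, depth): 420x560x3 uint8, red, green, blue; 420x560 float32, m along the optical axis (not along the pixel's ray), 0 where there is no reading.
- eyes.camera_params(name): a dict with "intrinsics" (3x3 intrinsics, pixels), "rvec" (rotation vector, rad) and "tvec" (3), from world to camera coordinates, as OpenCV has them. Camera axes: x right, y down, z forward; pixel columns grow to the right and rows downward; lengths in m; the calibration is good to about 2 mm. A picture is of the moment at which its call begins. camera_params takes no time and is no camera call.
- robot.sign_off(): hands the job in, once; it reports no verdict.
The state is a dict: "clock": time; "qpos": joint angles; "dq": joint speeds; "joint_efforts": joint torques, N m; "eef_pos": TCP position; "tcp_rot": TCP orientation; "contact_force": force on the tool from outside, world axes, zero at the start; "moment": the same for the moment, N m; "gripper_width": opening from 0.0 (shut) to 1.0 (fully open).
Only numpy, scipy, OpenCV 4.12 (cv2) and the standard library are available. Lean on these libraries where they do the work, as an engineer would, in place of code of your own. Each camera call takes 0.05 s, during which the arm holds its last target. There are 200 camera calls.

## Task

One pump of the twin syrup dispenser has just been refilled and must be primed: it is the one with the cup under its spout. Press its sloping plunger all the way down to its stop, pause there for a moment and let it spring fully back up, at least twice, and leave it up. Leave the other plunger alone and do not shift the cup, saucer or pepper mill.

Things in the scene. Friction and masses are not known exactly. Their poses are not given: they have to be found in the camera images.
- stand: fixed twin syrup dispenser: dark base plate 220 x 310 x 12 mm, white housing at the back, wooden shelf (top at 282 mm) with rail and three fixed jars (to 388 mm), two sloping steel barrels 170 mm apart in y. Origin on the worktop, midway between the barrels, 90 mm behind the base plate's front edge; +x to its back, away from the robot, +y to its left, z up
- plunger_left (a joint): sprung plunger on the left (+y) of the stand: a red round flat head, 52 mm across and 16 mm thick, on a steel stem above a steel collar. Value: travel in m, 0 = fully up, 0.030 = head bottomed on its stop. The spring pushes back with about 4 N at first and 13 N at the bottom, and returns the head by itself
- plunger_right (a joint): sprung plunger on the right (-y) of the stand: a blue round flat head, 52 mm across and 16 mm thick, on a steel stem above a steel collar. Value: travel in m, 0 = fully up, 0.030 = head bottomed on its stop. The spring pushes back with about 4 N at first and 13 N at the bottom, and returns the head by itself
- plunger_left_top (a point): centre of the flat top of the red left plunger head, 225 mm above the worktop when up; moves with the head. Its z axis points out of the face along the stem, up and towards the robot, 35 degrees from vertical; pressing moves the head along -z. An overhanging shelf blocks a vertical tool: its front edge is 28 mm behind this point (level), 41 to 84 mm above it
- plunger_right_top (a point): centre of the flat top of the blue right plunger head, 225 mm above the worktop when up; moves with the head. Its z axis points out of the face along the stem, up and towards the robot, 35 degrees from vertical; pressing moves the head along -z. An overhanging shelf blocks a vertical tool: its front edge is 28 mm behind this point (level), 41 to 84 mm above it
- spout_left (a point): point 8 mm under the mouth of the left spout, 72 mm above the worktop; the red left plunger feeds this spout
- spout_right (a point): point 8 mm under the mouth of the right spout, 72 mm above the worktop; the blue right plunger feeds this spout
- cup_center (a point): centre (half-way up) of the bowl of the loose white cup, 94 mm across and 58 mm high, with one handle; it stands on the base plate within 25 mm of the point below one of the spouts
- saucer: loose white saucer, 144 mm across and 16 mm high, on the base plate under the other spout; origin at the centre of its underside
- mill_center (a point): centre (half-way up) of the loose wooden pepper mill, 58 mm across and 170 mm high, standing beside the stand on its right
Mind the look-alikes: they are no part of the job. Of the things that look like the part that bears cup_center, the middle-sized one is meant.

How it is judged:
On the way, in this order (a step that is already met when the one before it is completed fails the run):
1. the plunger over the cup is pressed to its stop (((horizontal distance between cup_center and spout_left below 0.06 m and value of joint plunger_left above 0.027 m) or (horizontal distance between cup_center and spout_right below 0.06 m and value of joint plunger_right above 0.027 m))), for 0.2 s.
2. it is let fully back up (((horizontal distance between cup_center and spout_left below 0.06 m and value of joint plunger_left below 0.004 m) or (horizontal distance between cup_center and spout_right below 0.06 m and value of joint plunger_right below 0.004 m))), for 0.1 s.
3. it is pressed to its stop a second time (((horizontal distance between cup_center and spout_left below 0.06 m and value of joint plunger_left above 0.027 m) or (horizontal distance between cup_center and spout_right below 0.06 m and value of joint plunger_right above 0.027 m))), for 0.2 s.
At the end, for the whole second after the job is handed in: Both plungers are fully up (within 4 mm); the cup still stands upright under its spout and cup and saucer are within 20 mm, and the upright pepper mill within 30 mm, of where they were. Pressed to the stop means at least 27 of the 30 mm, held 0.2 s (value of joint each of plunger_left, plunger_right below 0.004 m and (horizontal distance between cup_center and spout_left below 0.06 m or horizontal distance between cup_center and spout_right below 0.06 m) and distance of each of cup_center, saucer from where it was at the start of the episode below 0.02 m and angle between each of cup_center, mill_center's own z axis and vertical below 0.15 rad and distance of mill_center from where it was at the start of the episode below 0.03 m); the robot touches nothing.
It fails at once if the other plunger is pressed (more than 8 mm) ((horizontal distance between cup_center and spout_left below 0.06 m and value of joint plunger_right above 0.008 m) or (horizontal distance between cup_center and spout_right below 0.06 m and value of joint plunger_left above 0.008 m)).
It fails at once if the cup, saucer or pepper mill is shifted or tipped (distance of any of cup_center, saucer from where it was at the start of the episode above 0.02 m or angle between any of cup_center, mill_center's own z axis and vertical above 0.3 rad or distance of mill_center from where it was at the start of the episode above 0.03 m).
It also fails if it takes over 38 s, if anything falls off the work surface, if the arm or the gripper's body presses on something with over 40 N, if the wrist force passes 120 N, or if a joint passes its speed limit or range.

## Working session

There is one attempt and no reset: what is moved stays moved. The work goes in short steps, Python scripts to look and compute and a tool call to move; the robot and the scene stay as the last step left them, time stands still between calls to the robot, and variables do not carry over. Pictures are saved under pics/ and viewed, about 8 in all and at most 12, crops included, and the job is handed in when it is done.

Besides the shell and the picture viewer there is one more tool, called after "Request:" as name([rows], argument=value, ...), one row to a line, values as JSON. send_rows: Moves the arm, as the interface text tells. Its arguments: {"type":"object","properties":{"claw":{"type":"array"},"linear":{"type":"array"},"yaw":{"type":"array"},"grip_force":{"type":"number"}},"required":["claw","linear","yaw"]}

```bash
ls; mkdir -p pics; python3 - <<'E'
from rig import robot, eyes
import cv2
for n in("scene","top"):
    p,d=eyes.snapshot(n); cv2.imwrite(f"pics/{n}0.png",p[...,::-1]); 
    import numpy as np; np.save(f"{n}_d.npy",d)
    print(n,eyes.camera_params(n))
print(robot.state())
E
```

```text
pics
scene {'intrinsics': array([[513.99706599,   0.        , 280.68713551],
       [  0.        , 513.99706599, 208.63288841],
       [  0.        ,   0.        ,   1.        ]]), 'rvec': array([ 2.10070482, -0.95479978,  0.44389913]), 'tvec': array([-0.30151881,  0.39117987,  1.2612493 ])}
top {'intrinsics': array([[473.38859416,   0.        , 274.50881223],
       [  0.        , 473.38859416, 209.26331568],
       [  0.        ,   0.        ,   1.        ]]), 'rvec': array([ 2.25809545, -1.9166575 ,  0.21559554]), 'tvec': array([-0.03081319,  0.5383903 ,  1.15776424])}
{'clock': 0.1, 'qpos': array([ 1.21000269e+00,  2.41317604e-01,  3.86740238e-03,  1.33518485e+00,
       -2.35998442e-05,  1.57083221e+00]), 'dq': array([ 0.00040831, -0.00178458,  0.00222312, -0.00018505, -0.00031802,
       -0.00012347]), 'joint_efforts': array([ 5.40099554e-04, -3.73136508e+01,  2.53011131e+01,  1.08539194e-02,
       -1.61526600e-05,  3.02061757e-06]), 'eef_pos': array([0.17631913, 0.46728644, 0.2305152 ]), 'tcp_rot': array([-5.63664609e-01, -3.09029963e+00,  2.84777371e-03]), 'contact_force': array([-0.14879276, -0.26495886,  0.2504357 ]), 'moment': array([-0.0140313 , -0.00906739, -0.02726491]), 'gripper_width': 1.000853643575233}
```

View pics/scene0.png

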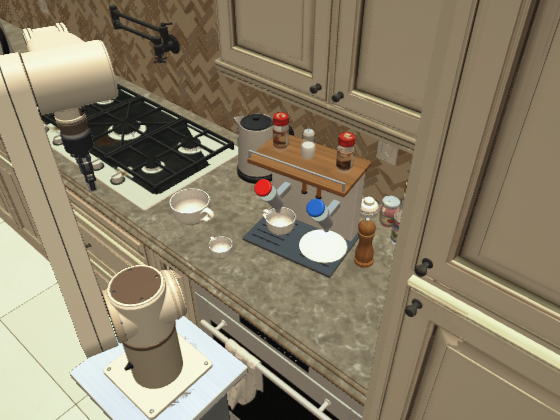

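View pics/top0.png

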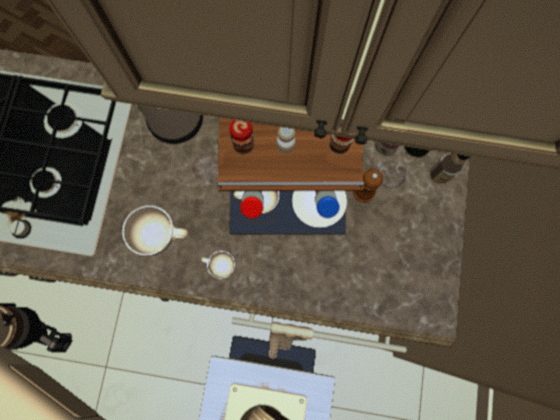

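The scene view shows three white cups. The middle-sized one, at (280,221), stands on the base plate under the red (left) head at (263,187). The saucer at (323,247) is under the blue head at (316,208). In the top view the red head is at (251,207) and the blue at (328,207). The job is therefore the red, left plunger. Next I measure it.

```bash
cat > m.py <<'E'
import numpy as np, cv2
from rig import robot, eyes
def cloud(n):
    p,d=eyes.snapshot(n); c=eyes.camera_params(n); K=c["intrinsics"]; R=cv2.Rodrigues(c["rvec"])[0]
    v,u=np.mgrid[:420,:560]; X=np.stack([(u-K[0,2])/K[0,0]*d,(v-K[1,2])/K[1,1]*d,d],-1)
    P=(X-c["tvec"])@R; P[d==0]=np.nan
    return p,P
E
python3 - <<'E'
from m import *
for n in("scene","top"):
    p,P=cloud(n); h=cv2.cvtColor(p,cv2.COLOR_RGB2HSV).astype(int)
    s=(h[...,1]>150)&(h[...,2]>60); H=h[...,0]
    for c,mk in(("red",s&((H<6)|(H>174))),("blue",s&(H>100)&(H<130))):
        k,l,st,ce=cv2.connectedComponentsWithStats(mk.astype(np.uint8))
        for i in range(1,k):
            if st[i,4]<60: continue
            m=cv2.erode((l==i).astype(np.uint8),np.ones((3,3)))>0
            Q=P[m]; Q=Q[np.isfinite(Q).all(1)]
            if len(Q)<20: continue
            print(n,c,st[i],ce[i].round(1),"med",np.median(Q,0).round(4))
            # plane fit by trimming, then full-mask centre of inliers
            A=Q
            for _ in range(6):
                o=np.median(A,0) if _==0 else A.mean(0); nn=np.linalg.svd(A-o,full_matrices=False)[2][2]; nn*=np.sign(nn[2]); 
                A=Q[abs((Q-o)@nn)<.004]
            F=P[l==i]; F=F[abs((F-o)@nn)<.004]
            print("  plane n",nn.round(3),"tilt",np.degrees(np.arccos(nn[2])).round(1),"ctr",A.mean(0).round(4),"bbox mid",((F.min(0)+F.max(0))/2).round(4),"ext",(F.max(0)-F.min(0)).round(3))
    # shelf rail/top & obstacles: wood points at z~.282
    Z=P[...,2]; m=(abs(Z-.282)<.006)&(H>5)&(H<20)&(h[...,1]>100)
    Q=P[m]; print(n,"shelf",m.sum(),np.percentile(Q,[2,50,98],axis=0).round(3).tolist(), cv2.minAreaRect(Q[:,:2].astype(np.float32)))
    Q=P[(Z>-.01)&(Z<.3)]
    white=(h[...,1]<70)&(h[...,2]>150)
    for lo,hi,nm in((.055,.085,"cup rim"),):
        q=P[white&(Z>lo)&(Z<hi)]; print(nm,len(q),np.nanmedian(q,0).round(3))
E
```

```text
scene red [273 112  16  14 163] [280.3 119.3] med [0.5982 0.1232 0.3806]
  plane n [-0.634 -0.649  0.421] tilt 65.1 ctr [0.6012 0.124  0.3803] bbox mid [0.6042 0.1265 0.3792] ext [0.028 0.027 0.023]
scene red [338 132  17  15 180] [346.1 139.8] med [ 0.6318 -0.0736  0.3815]
  plane n [-0.161 -0.219  0.962] tilt 15.8 ctr [ 0.6351 -0.0727  0.3829] bbox mid [ 0.646  -0.0671  0.3837] ext [0.047 0.042 0.014]
scene red [254 179  18  17 240] [262.6 187. ] med [0.4933 0.099  0.2246]
  plane n [-0.576 -0.091  0.813] tilt 35.6 ctr [0.4934 0.0985 0.223 ] bbox mid [0.494  0.1005 0.2221] ext [0.044 0.053 0.031]
scene blue [307 198  18  19 251] [315.2 207.3] med [ 0.5211 -0.0686  0.2238]
  plane n [-0.556 -0.042  0.83 ] tilt 33.9 ctr [ 0.5213 -0.0688  0.2235] bbox mid [ 0.5218 -0.0676  0.2229] ext [0.043 0.047 0.03 ]
scene shelf 2993 [[0.521, -0.118, 0.277], [0.604, 0.02, 0.281], [0.895, 0.852, 0.286]] ((0.7334434986114502, 0.5799748301506042), (2.465834856033325, 0.38599157333374023), 73.64325714111328)
cup rim 675 [0.468 0.309 0.066]
top red [229 120  23  21 270] [240.6 131.3] med [0.6011 0.1288 0.3874]
  plane n [-0.018 -0.01   1.   ] tilt 1.2 ctr [0.6034 0.1324 0.3877] bbox mid [0.609  0.1367 0.3875] ext [0.035 0.042 0.008]
top red [240 197  23  22 389] [251.1 207.2] med [0.4949 0.1028 0.2268]
  plane n [-0.564 -0.092  0.821] tilt 34.8 ctr [0.4951 0.103  0.2264] bbox mid [0.4953 0.103  0.2256] ext [0.042 0.049 0.031]
top blue [318 197  21  20 339] [327.6 206.4] med [ 0.5244 -0.0643  0.2273]
  plane n [-0.549 -0.109  0.829] tilt 34.1 ctr [ 0.5243 -0.0644  0.2273] bbox mid [ 0.5238 -0.0644  0.2251] ext [0.039 0.045 0.028]
top shelf 6757 [[0.518, -0.118, 0.278], [0.592, 0.037, 0.282], [0.665, 0.187, 0.286]] ((0.4429425001144409, 0.11200201511383057), (1.2853864431381226, 0.6630337238311768), 78.2101821899414)
cup rim 386 [0.439 0.307 0.074]
```

```bash
cat >> m.py <<'E'
from scipy.spatial.transform import Rotation as Ro
H0=np.array([.4945,.1015,.225]); ex=np.array([.986,.167,0]); ex/=np.linalg.norm(ex)
def goal(s,z):  # back edge of far open finger at s (stand x from head centre), TCP height z
    g=H0+ex*(s-.057); g[2]=z; return g
def plan(g):
    st=robot.state(); R=Ro.from_rotvec(st["tcp_rot"]).as_matrix(); p=st["eef_pos"]
    yw=[np.arctan2(a*R[:,0]@ex*1, 0) for a in (1,)]
    c,s=R[:,1]@ex, -R[:,0]@ex    # new y = -sin*x + cos*y
    a=np.arctan2(s,c); a2=a-np.sign(a)*np.pi
    print("pos",p.round(4),"q",st["qpos"].round(2),"F",st["contact_force"].round(1),"t",st["clock"])
    print("goal",g.round(4),"linear cm",(R.T@(g-p)*100).round(2),"yaw",a.round(3),a2.round(3))
    print("tool axes per m: stand x",(R.T@ex).round(3),"R",R.round(3).tolist())
E
sed -i '/yw=/d' m.py
python3 -c "
from m import *
plan(goal(0,.27))"
```

```text
pos [0.1764 0.4674 0.2308] q [ 1.21  0.24  0.    1.34 -0.    1.57] F [ 0.1  0.1 -0.3] t 0.2
goal [0.4383 0.092  0.27  ] linear cm [-37.76 -25.89  -3.89] yaw 1.042 -2.099
tool axes per m: stand x [-0.864  0.504 -0.001] R [[-0.936, 0.353, -0.0], [0.353, 0.936, -0.001], [-0.0, -0.001, -1.0]]
```

Request:
send_rows([
  [0,0,-3],
  [-3,-2,-5],
  [-7,-5,-5],
  [-11,-8,-5],
  [-15,-10.5,-5],
  [-19,-13,-5],
  [-23,-15.5,-5],
  [-27,-18,-5],
  [-30,-20.5,-5],
  [-32,-22,-5],
], claw=[-1,-1,-1,-1,-1,-1,-1,-1,-1,-1], yaw=[0,0.1,0.22,0.34,0.46,0.58,0.7,0.82,0.94,1.04])

```text
clock: 1.45
eef_pos: [0.3987, 0.147, 0.2809]
tcp_rot: [2.031, 2.396, -0.003]
contact_force: [0.7, 0.2, 0.2]
gripper_width: 0.999
```

```bash
python3 -c "
from m import *
plan(goal(0,.26))"
```

```text
pos [0.3987 0.147  0.2809] q [ 0.35  0.07 -0.07  1.43 -0.    1.76] F [0.7 0.2 0.2] t 1.45
goal [0.4383 0.092  0.26  ] linear cm [-6.08  3.01  2.09] yaw -0.003 3.138
tool axes per m: stand x [ 0.003  1.    -0.001] R [[-0.164, 0.986, -0.001], [0.986, 0.164, -0.001], [-0.001, -0.001, -1.0]]
```

Tool y is now along stand +x, so I move above the head and check with a picture.

Request:
send_rows([
  [-3,1,0],
  [-6.1,2,0],
  [-6.1,3,0],
  [-6.1,3,2.1],
  [-6.1,3,2.1],
], claw=[-1,-1,-1,-1,-1], yaw=[0,0,0,0,0])

```text
clock: 2.08
eef_pos: [0.4372, 0.0922, 0.2585]
tcp_rot: [-2.029, -2.396, 0.007]
contact_force: [0.7, 0.4, 0.2]
gripper_width: 1.0
```

```bash
python3 -c "
from m import *
plan(goal(0,.212))
p,P=cloud('scene');q,P2=cloud('top')
a=cv2.resize(p[110:290,180:400],None,fx=2.2,fy=2.2,interpolation=cv2.INTER_CUBIC)[:396,:400]
b=cv2.resize(q[110:290,180:362],None,fx=2.2,fy=2.2,interpolation=cv2.INTER_CUBIC)[:396,:400]
cv2.imwrite('pics/c1.png',np.hstack([a,b])[...,::-1])"
```

```text
pos [0.4372 0.0922 0.2585] q [ 0.21  0.13 -0.06  1.38 -0.    1.61] F [0.7 0.4 0.2] t 2.075
goal [0.4383 0.092  0.212 ] linear cm [-0.03  0.13  4.65] yaw -0.003 3.139
tool axes per m: stand x [ 0.003  1.    -0.005] R [[-0.165, 0.986, -0.004], [0.986, 0.165, -0.002], [-0.001, -0.005, -1.0]]
```

View pics/c1.png

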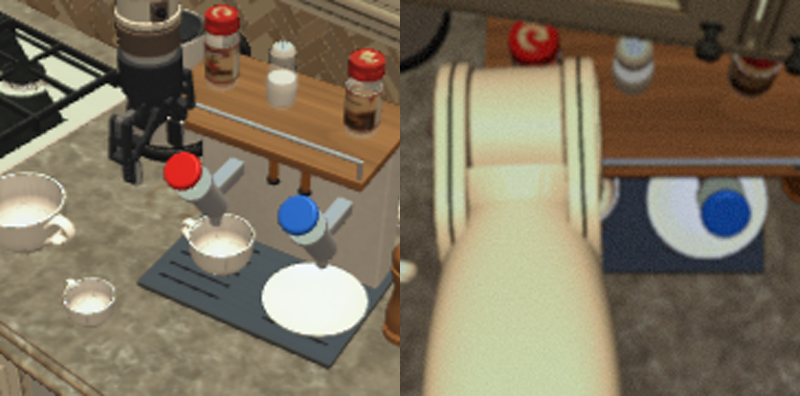

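The scene crop shows the far finger just above the red head (185,170) and the near finger clear to the front. Before descending I check wrist clearance to the shelf and jar.

```bash
python3 -c "
from m import *
for n in('scene','top'):
    p,P=cloud(n); Q=P[np.isfinite(P).all(2)]; u=(Q-H0)@ex; w=(Q-H0)@np.array([-ex[1],ex[0],0])
    for z in np.arange(.24,.7,.03):
        m=(abs(w)<.09)&(Q[:,2]>z)&(Q[:,2]<z+.03)&(u>-.15)&(u<.11)
        if m.sum()>5: print(n,z.round(2),m.sum(),np.percentile(u[m],[1,50,90,98]).round(3))
"
```

```text
scene 0.24 36 [0.025 0.029 0.031 0.032]
scene 0.27 889 [-0.114  0.057  0.104  0.108]
scene 0.3 428 [-0.133  0.031  0.107  0.109]
scene 0.33 465 [-0.131 -0.042  0.107  0.109]
scene 0.36 378 [-0.129 -0.078  0.107  0.109]
scene 0.39 293 [-0.096 -0.087 -0.06  -0.046]
scene 0.42 368 [-0.096 -0.081  0.096  0.108]
scene 0.45 578 [-0.095 -0.05   0.105  0.108]
scene 0.48 648 [-0.094 -0.047  0.099  0.105]
scene 0.51 743 [-0.101  0.079  0.094  0.098]
scene 0.54 1036 [-0.103 -0.017  0.102  0.108]
scene 0.57 1012 [-0.102 -0.038  0.096  0.102]
scene 0.6 830 [-0.099  0.084  0.095  0.099]
scene 0.63 999 [-0.134  0.085  0.101  0.108]
scene 0.66 1207 [-0.146  0.086  0.103  0.108]
scene 0.69 1452 [-0.147 -0.06   0.095  0.104]
top 0.27 774 [0.026 0.071 0.103 0.108]
top 0.3 148 [0.03  0.102 0.107 0.109]
top 0.33 73 [0.104 0.107 0.109 0.11 ]
top 0.36 128 [0.101 0.106 0.109 0.11 ]
top 0.39 7 [0.101 0.105 0.109 0.109]
top 0.42 24 [0.095 0.102 0.109 0.109]
top 0.45 169 [0.085 0.098 0.107 0.11 ]
top 0.48 246 [0.078 0.093 0.105 0.109]
top 0.51 837 [0.076 0.091 0.103 0.106]
top 0.54 1335 [0.077 0.095 0.106 0.109]
top 0.57 608 [0.082 0.093 0.105 0.108]
top 0.6 1176 [0.082 0.094 0.106 0.108]
top 0.63 1347 [0.082 0.094 0.106 0.108]
top 0.66 1641 [-0.087  0.092  0.105  0.108]
top 0.69 8651 [-0.146 -0.072  0.094  0.106]
```

```bash
python3 -c "
from m import *
pl=np.full((560,400,3),255,np.uint8)
for n in('scene','top'):
    p,P=cloud(n); 
    if n=='scene': full=p
    ok=np.isfinite(P).all(2); Q=P[ok]; C=p[ok]; u=(Q-H0)@ex; w=(Q-H0)@np.array([-ex[1],ex[0],0])
    m=(abs(w)<.07)&(u>-.2)&(u<.195)&(Q[:,2]>.15)&(Q[:,2]<.7)
    for a,z,c in zip(u[m],Q[m,2],C[m]): cv2.circle(pl,(int((a+.2)*1000),int((.7-z)*1000)),1,[int(x) for x in (c if n=='scene' else (c//2))],-1)
for k in range(0,400,50): pl[::6,k]=(0,200,0)
for k in range(0,560,50): pl[k,::6]=(0,200,0)
o=np.full((560,400,3),0,np.uint8); f=cv2.resize(full[0:260,0:400],(400,260)); o[:260]=f
cv2.imwrite('pics/side.png',np.hstack([pl,o])[...,::-1])"
```

```text
(no output)
```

View pics/side.png

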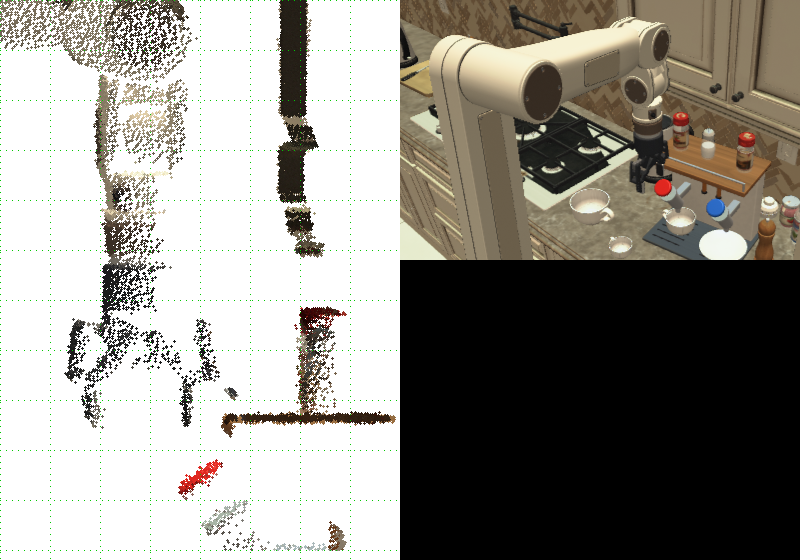

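The side profile (1 mm/px) shows three things:
- The knuckles of the open far finger bulge about 75 mm from the tool axis, about 50 mm above the tip.
- The shelf edge is at u≈+27 mm.
- The fingertip back is about 57 mm from the axis.

Pressing with the open far finger on the front half of the face therefore clears the shelf if the axis stays at u ≤ -51 mm. I start with a partial press.

Request:
send_rows([
  [0,0.1,1.5],
  [0,0.1,3],
  [0,0.1,4.5],
  [0,0.3,5.2],
  [0,0.4,5.8],
  [0,0.5,6.2],
  [0,0.5,6.2],
], claw=[-1,-1,-1,-1,-1,-1,-1], yaw=[0,0,0,0,0,0,0])

```text
clock: 3.25
eef_pos: [0.4453, 0.0932, 0.2001]
tcp_rot: [2.028, 2.394, 0.005]
contact_force: [-0.6, -0.4, 6.2]
gripper_width: 1.002
```

```bash
cat >> m.py <<'E'
def side(f):
    pl=np.full((400,400,3),255,np.uint8)
    p,P=cloud('scene'); ok=np.isfinite(P).all(2); Q=P[ok]; C=p[ok]; u=(Q-H0)@ex; w=(Q-H0)@np.array([-ex[1],ex[0],0])
    m=(abs(w)<.05)&(u>-.14)&(u<.058)&(Q[:,2]>.15)&(Q[:,2]<.349)
    for a,z,c in zip(u[m],Q[m,2],C[m]): cv2.circle(pl,(int((a+.14)*2000),int((.35-z)*2000)),2,[int(x) for x in c],-1)
    im=cv2.resize(p[120:260,200:340],(400,400),interpolation=cv2.INTER_CUBIC)
    cv2.imwrite(f,np.hstack([pl,im])[...,::-1])
    h=cv2.cvtColor(p,cv2.COLOR_RGB2HSV); r=((h[...,0]<6)|(h[...,0]>174))&(h[...,1]>150)&(P[...,2]<.3)&(P[...,2]>.15)
    q=P[r]; q=q[np.linalg.norm(q-H0,axis=1)<.08]; n=np.array([-.574*ex[0],-.574*ex[1],.819])
    print("red face travel mm",np.median((H0-q)@n)*1000,len(q))
E
python3 -c "
from m import *
plan(goal(.006,.1795)); side('pics/s1.png')"
```

```text
pos [0.4453 0.0932 0.2001] q [ 0.21  0.17 -0.17  1.23 -0.    1.61] F [-0.6 -0.4  6.2] t 3.25
goal [0.4442 0.093  0.1795] linear cm [-0.   -0.12  2.06] yaw -0.003 3.139
tool axes per m: stand x [0.003 1.    0.005] R [[-0.164, 0.986, 0.005], [0.986, 0.164, -0.0], [-0.001, 0.005, -1.0]]
red face travel mm 10.333683683959611 154
```

View pics/s1.png

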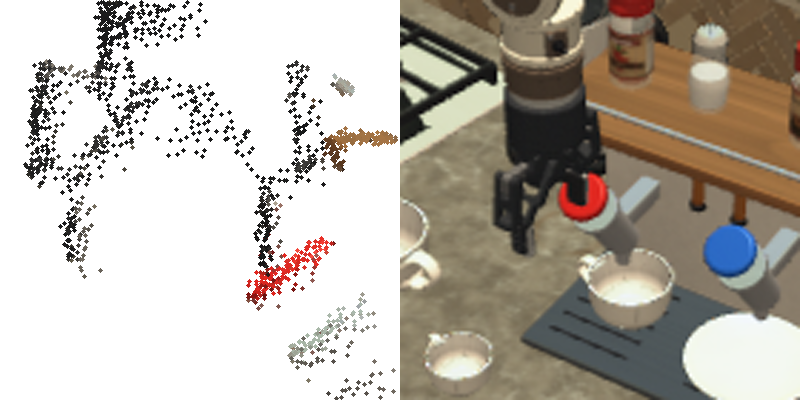

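The press works: about 10 mm travel at 6 N, with the knuckle close to the shelf edge (u≈+22..26). I back off 2 mm while pressing to the stop.

Request:
send_rows([
  [0,-0.2,0.5],
  [0,-0.2,1.0],
  [0,-0.2,1.5],
  [0,-0.2,1.9],
  [0,-0.2,2.2],
  [0,-0.2,2.2],
], claw=[-1,-1,-1,-1,-1,-1], yaw=[0,0,0,0,0,0])

```text
clock: 4.05
eef_pos: [0.4468, 0.0936, 0.1814]
tcp_rot: [2.024, 2.39, 0.016]
contact_force: [-1.4, 0.8, 12.8]
gripper_width: 0.999
```

```bash
python3 -c "
from m import *
plan(goal(.005,.1795)); side('pics/s2.png')"
```

```text
pos [0.4468 0.0936 0.1814] q [ 0.21  0.17 -0.21  1.17 -0.    1.61] F [-1.4  0.8 12.8] t 4.05
goal [0.4432 0.0928 0.1795] linear cm [-0.02 -0.37  0.18] yaw -0.003 3.139
tool axes per m: stand x [0.003 1.    0.014] R [[-0.164, 0.986, 0.014], [0.986, 0.164, 0.002], [-0.001, 0.014, -1.0]]
red face travel mm 25.66017136230095 135
```

View pics/s2.png

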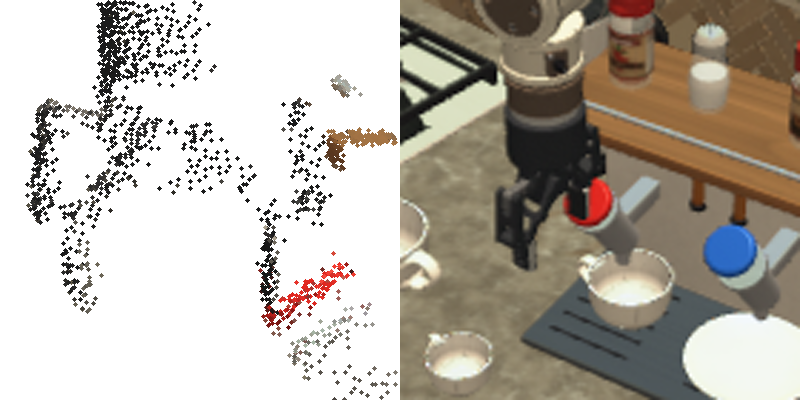

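Request:
send_rows([
  [0,-0.2,0.6],
  [0,-0.4,0.9],
  [0,-0.4,1.1],
  [0,-0.4,1.1],
  [0,-0.4,1.1],
  [0,-0.4,1.1],
], claw=[-1,-1,-1,-1,-1,-1], yaw=[0,0,0,0,0,0])

```text
clock: 4.85
eef_pos: [0.4472, 0.0938, 0.1744]
tcp_rot: [2.02, 2.384, 0.03]
contact_force: [-0.4, -1.1, 14.8]
gripper_width: 1.003
```

```bash
python3 -c "
from m import *
plan(goal(.0,.24)); side('pics/s3.png')"
```

```text
pos [0.4472 0.0938 0.1744] q [ 0.21  0.17 -0.24  1.14 -0.    1.61] F [-0.4 -1.1 14.8] t 4.85
goal [0.4383 0.092  0.24  ] linear cm [-0.03 -0.74 -6.58] yaw -0.003 3.139
tool axes per m: stand x [0.003 1.    0.026] R [[-0.164, 0.986, 0.025], [0.986, 0.164, 0.004], [-0.0, 0.026, -1.0]]
red face travel mm 30.509430943567672 124
```

View pics/s3.png

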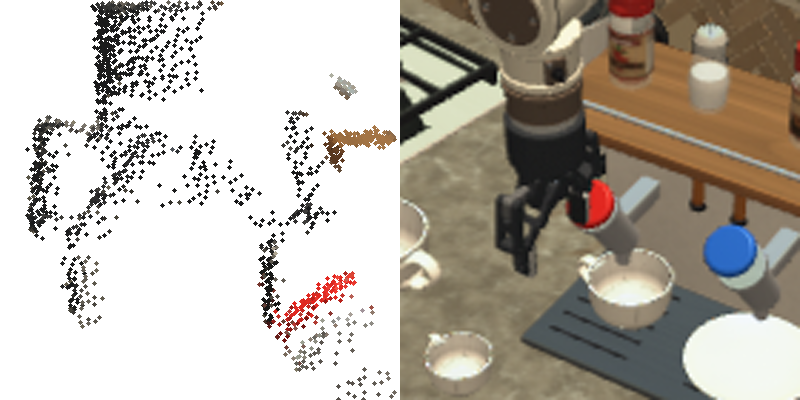

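Bottomed: the travel reads about 30 mm. I hold a bit longer, then release fully.

Request:
send_rows([
  [0,-0.3,0.7],
  [0,-0.3,0.7],
  [0,-0.3,0.7],
  [0,-0.3,0.7],
  [0,-0.4,-1],
  [0,-0.5,-3],
  [0,-0.7,-5],
  [0,-0.7,-6.5],
  [0,-0.7,-6.5],
], claw=[-1,-1,-1,-1,-1,-1,-1,-1,-1], yaw=[0,0,0,0,0,0,0,0,0])

```text
clock: 6.02
eef_pos: [0.4398, 0.0926, 0.2403]
tcp_rot: [2.019, 2.382, 0.034]
contact_force: [0.3, 0.6, -0.6]
gripper_width: 1.002
```

```bash
python3 -c "
from m import *
plan(goal(.0,.212)); side('pics/s4.png')"
```

```text
pos [0.4398 0.0926 0.2403] q [ 0.21  0.11 -0.13  1.3  -0.    1.61] F [ 0.3  0.6 -0.6] t 6.025
goal [0.4383 0.092  0.212 ] linear cm [-0.04 -0.23  2.83] yaw -0.003 3.139
tool axes per m: stand x [0.003 1.    0.029] R [[-0.164, 0.986, 0.029], [0.986, 0.164, 0.004], [-0.0, 0.029, -1.0]]
red face travel mm 0.6152351814049916 229
```

Fully up (0.6 mm). Now the second press, in one call.

Request:
send_rows([
  [0,-0.1,1.5],
  [0,-0.1,3],
  [0,0,4.2],
  [0,0.1,5.4],
  [0,0.2,6.4],
  [0,0.2,7.3],
  [0,0.2,7.5],
  [0,0.2,7.5],
  [0,0.2,7.5],
  [0,0.2,7.5],
], claw=[-1,-1,-1,-1,-1,-1,-1,-1,-1,-1], yaw=[0,0,0,0,0,0,0,0,0,0])

```text
clock: 7.32
eef_pos: [0.4446, 0.0934, 0.1682]
tcp_rot: [2.017, 2.38, 0.039]
contact_force: [-10.1, -2.3, 24.0]
gripper_width: 0.996
```

```bash
python3 -c "
from m import *
plan(goal(.0,.24)); side('pics/s5.png')"
```

```text
pos [0.4446 0.0934 0.1682] q [ 0.21  0.17 -0.26  1.11 -0.    1.61] F [-10.1  -2.3  24. ] t 7.325
goal [0.4383 0.092  0.24  ] linear cm [-0.04 -0.41 -7.2 ] yaw -0.003 3.139
tool axes per m: stand x [0.003 0.999 0.033] R [[-0.164, 0.986, 0.033], [0.986, 0.164, 0.005], [-0.0, 0.033, -0.999]]
red face travel mm 30.805917803350056 116
```

Request:
send_rows([
  [0,0,0.4],
  [0,0,0.4],
  [0,0,0.4],
  [0,-0.2,-1.5],
  [0,-0.4,-3.5],
  [0,-0.5,-5.5],
  [0,-0.6,-7.5],
  [0,-1.5,-9],
  [0,-4,-10],
  [0,-6,-10],
], claw=[-1,-1,-1,-1,-1,-1,-1,-1,-1,-1], yaw=[0,0,0,0,0,0,0,0,0,0])

```text
clock: 8.62
eef_pos: [0.3812, 0.0829, 0.2664]
tcp_rot: [2.017, 2.38, 0.04]
contact_force: [0.5, 0.3, 0.2]
gripper_width: 1.001
```

```bash
python3 -c "
from m import *
plan(goal(-.06,.27)); side('pics/s6.png')
p,P=cloud('scene'); cv2.imwrite('pics/end.png',p[...,::-1])
a=cv2.imread('pics/scene0.png').astype(int); d=abs(a-p[...,::-1].astype(int)).max(2)
for n,(x0,x1,y0,y1) in dict(cup=(260,300,208,240),saucer=(296,350,230,266),mill=(352,378,215,270),blue=(304,330,195,220)).items(): print(n,(d[y0:y1,x0:x1]>60).mean().round(3))"
```

```text
pos [0.3812 0.0829 0.2664] q [ 0.22 -0.02 -0.2   1.36 -0.    1.62] F [0.5 0.3 0.2] t 8.625
goal [0.3791 0.082  0.27  ] linear cm [-0.06 -0.21 -0.37] yaw -0.003 3.139
tool axes per m: stand x [0.003 0.999 0.034] R [[-0.164, 0.986, 0.033], [0.986, 0.164, 0.005], [-0.0, 0.034, -0.999]]
red face travel mm 0.8713062730501867 234
cup 0.0
saucer 0.0
mill 0.0
blue 0.0
```

View pics/end.png

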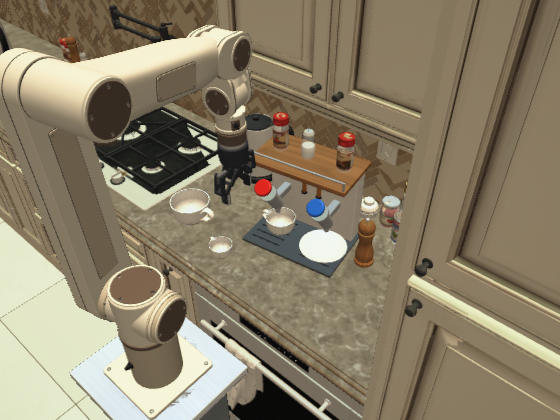

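The gripper at (235,175) is clear of the red head at (263,187). The cup, saucer, mill and blue head are unchanged, so I hand in.

```bash
python3 -c "
from rig import robot
print(robot.sign_off())"
```

```text
the job is handed in; nothing more can be done
None
```

I primed the red left pump, the one with the middle-sized cup under its spout, and handed the job in. I pressed it with the far finger of the open gripper, so the knuckles stayed in front of the shelf.

- **Presses:** depth images put the head at about 30 mm on both presses. I held each one for roughly half a second or more. Between presses it came back to 0.6 mm.
- **End state:** the plunger reads 0.9 mm, which is fully up. The gripper is clear of the stand with about 0 N on it.
- **Other things in the scene:** the picture areas of the cup, saucer, pepper mill and blue head show no change from the start.
- **Forces and time:** the highest reading at the end of a move was about 26 N. The job took about 9 s of the 38 s allowed.
- **What was off:** the tool tilted by about 0.03 rad under load, and the finger ended a few millimetres from its commanded positions. The views showed no harm from it. The knuckles passed within a few millimetres of the shelf edge. On the second press there was also a sideways force of about 10 N. I took it for the sloping head on its stop, but did not rule out a touch on the shelf.

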